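# Lay the tea carton down in its painted place

## Task

The breeze in the courtyard keeps threatening the tall tea carton. Without gripping, crushing or lifting it, push it along the bench, still standing, until its leading foot has crossed the near line of the painted rectangle, then push it over so that it ends lying flat on its broad face, wholly inside the rectangle. Leave the jar and the things on the turntable where they are.

Things in the scene. Friction and masses are not known exactly. Their poses are not given: they have to be found in the camera images.
- carton: tall closed cardboard carton, loose, about 0.3 kg, standing: 60 mm thick (its x), 110 wide (its y), 170 high (its z). Origin at the centre of its underside. It stands beyond one short side of the painted rectangle (either one), a broad face roughly towards it. Pushed on the other broad face at 25 mm height or lower it slides; above 120 mm it tips over its leading bottom edge, falling by itself past 20 degrees
- carton_center (a point): the middle of the carton's volume; 85 mm above the bench while standing, 30 mm when lying on a broad face
- foot_a (a point): end of the carton's bottom, middle of its thickness, at its +y edge (0, 55, 0 mm in the carton's frame)
- foot_b (a point): the same at its -y edge (0, -55, 0 mm)
- top_a (a point): end of the carton's top, middle of its thickness, at its +y edge (0, 55, 170 mm)
- top_b (a point): the same at its -y edge (0, -55, 170 mm)
- outline: rectangle painted with a 10 mm white line on the bench (no height); inside the line 220 mm along its x by 160 along its y. Origin at its centre, z up. Carton and jar stand beyond its two short sides (x = -110 and +110 mm), one each; the carton starts with its centre 175 to 205 mm from the rectangle's centre, standing roughly square to it
- jar: squat round glass jar with a clip lid snapped shut, 90 mm across, 92 mm high, loose, beyond the other short side of the rectangle (centre 175 to 205 mm from the rectangle's centre); origin at the centre of its underside. To be left alone
- turntable: round wooden lazy Susan, 260 mm across, 30 mm high, fixed, at the robot's left; origin at the centre of its underside
- mug: white ceramic mug, 76 mm across, 95 mm high, loose on the turntable; origin at its underside. To be left alone
- pot: small aluminium pot with two ear handles, 96 mm across, 65 mm high, loose on the turntable; origin at its underside. To be left alone
- funnel: pink plastic funnel standing mouth down, 80 mm across, 100 mm high, loose on the turntable; origin at its underside. To be left alone
Not all that is in view belongs to the job. Leave any blue or orange look-alike of the carton alone.

How it is judged:
By the outcome, as a careful person would: the job done as asked, in the order asked, and still so for the second after the job is handed in, with the robot touching nothing.
It also fails if it takes over 38 s, if anything falls off the work surface, if the arm or the gripper's body presses on something with over 40 N, if the wrist force passes 120 N, or if a joint passes its speed limit or range.

## Robot

A 6-joint arm with a two-finger parallel gripper is mounted at the origin on the work surface. World frame = base frame: x ahead of the robot, y to its left, z up, the work surface at z = 0. Lengths are in m, angles in rad, forces in N, time in s.
With the tool pointing down it reaches from about 0.225 to 0.875 m from the base axis. Payload 3.4 kg.
Tool frame: the origin (TCP) lies where the fingers leave the gripper's body, on its centre line; the fingertips stand 73 mm ahead of it and the grasp point (between the pads) lies 54 mm ahead of it; z points along the fingers, y is the line along which they close (so a half turn about z gives the same grasp; the last joint's range is limited). The gripper opens to 85 mm and grips with 20 to 120 N. Pads are 22 mm wide; open, the fingers measure 114 mm over their backs; the gripper's body (76 mm by 85 mm) begins 54 mm behind the grasp point. The pads swing forward as they close: fully open they stand 13 mm farther back than shut.
Start: joints at [1.148, 0.276, 1.505, -0, 1.361, -0.121], TCP at [0.171, 0.549, 0.304] pointing down, gripper open.
Joint ranges: [-2.89, 2.89], [-0.75, 2.08], [0.22, 2.7], [-1.18, 4.32], [0.11, 2.71], [-2.7, 2.7]. Speed limits (rad/s): [2.57, 2.57, 3.14, 3.14, 3.14, 3.14].

## Interface

Orientations are given as a unit quaternion [x, y, z, w].
In Python, from workcell import arm gives the robot as it stands.
- The arm moves only by the tool drive_tool, never from a script. Its argument "rows" is a list of rows, each an object with "slide": the shift along the tool's x, y, z in m, a list of three; "twist": the turn, a rotation vector about the tool's x, y, z in degrees, a list of three; "claw": the gripper command: -1 is shut, 1 is fully open, values between are in proportion. In form: [{"slide": [dx, dy, dz], "twist": [rx, ry, rz], "claw": claw}, ...]. A call has 1 to 8 rows; each row shifts and turns the commanded pose from where the row before left it, along the tool's axes as they then stand; what a row does not reach is not made up. A row lasts 1/8 s, in which the tool goes at most 62.5 mm and 10.7 degrees, less where a joint would pass 70% of its speed; a pose out of reach is approached as far as the arm can. A call with a gripper value outside its range is refused whole. The fingers move at their own pace and stop on an object; "newtons" is the grip in N (left out, the last holds). Time passes only in rows, so rows that do not move let the fingers close. It gives the time, the measured TCP pose, the force, the opening and the grip force at its end, in the units of the state.
- arm.state(): the state, without advancing time (a new reading comes with each control period).
- arm.snapshot(name): name is "side" or "top"; returns a dict with "img" (384x512x3 uint8, red, green, blue), "fov_y" (degrees; the focal length in pixels is half the picture's height over the tangent of half this angle, whatever the lens; pixels are square), "cx", "cy" (the principal point, pixels), "k1" (the pictures are not rectified: a ray, as slopes to the right and down, at radius r is drawn at 1 + k1 r^2 times it, then the intrinsics apply), "camera_from_world" (4x4, takes a point from world to camera coordinates). Camera axes: x right, y down, z forward; pixel columns grow to the right and rows downward; lengths in m; the calibration is good to about 2 mm. A picture is of the moment at which its call begins. There is no depth.
- arm.job_done(): hands the job in; it is judged then, once.
The state is a dict: "time_s": time; "joint_pos": joint angles; "joint_velocities": joint speeds; "joint_efforts": joint torques, N m; "tcp_pos": TCP position; "tcp_rot": TCP orientation; "wrist_force": force on the tool from outside, world axes, zero at the start; "torque": the same for the moment, N m; "opening": opening from 0.0 (shut) to 1.0 (fully open); "grip_force": force on a finger pad.
Only numpy, scipy, OpenCV 4.12 (cv2) and the standard library are available. Lean on these libraries where they do the work, as an engineer would, in place of code of your own. Each camera call takes 0.05 s, during which the arm holds its last target. There are 200 camera calls.

## Working session

There is one attempt and no reset: what is moved stays moved. The work goes in short steps, Python scripts to look and compute and a tool call to move; the robot and the scene stay as the last step left them, time stands still between calls to the robot, and variables do not carry over. Pictures are saved under pics/ and viewed, at most 10 in all, crops included, and the job is handed in when it is done.

Besides the shell and the picture viewer there is one more tool, called after ">>>" by a JSON object that holds its "api" and its "payload". drive_tool: Moves the arm, as the interface text tells. Its arguments: {"type":"object","properties":{"rows":{"type":"array","items":{"type":"object","properties":{"slide":{"type":"array","items":{"type":"number"}},"twist":{"type":"array","items":{"type":"number"}},"claw":{"type":"number"}}}},"newtons":{"type":"number"}},"required":["rows"]}

```bash
mkdir -p pics; cat > h.py <<'E'
import numpy as np, cv2
from workcell import arm
def snap(n,f=None):
    s=arm.snapshot(n)
    if f: cv2.imwrite('pics/'+f,cv2.cvtColor(s['img'],cv2.COLOR_RGB2BGR))
    return s
def ray(s,u,v):
    f=192/np.tan(np.radians(s['fov_y'])/2)
    K=np.array([[f,0,s['cx']],[0,f,s['cy']],[0,0,1.]])
    p=cv2.undistortPoints(np.array([[[u,v]]],float),K,np.array([s['k1'],0,0,0,0.]))[0,0] if s.get('iter') else None
    d=np.array([(u-s['cx'])/f,(v-s['cy'])/f]);x=d.copy()
    for _ in range(50): x=d/(1+s['k1']*(x@x))
    T=np.array(s['camera_from_world']);R=T[:3,:3];t=T[:3,3]
    return -R.T@t, R.T@np.array([x[0],x[1],1.])
def onz(s,u,v,z=0.):
    c,d=ray(s,u,v); return c+d*(z-c[2])/d[2]
def proj(s,p):
    f=192/np.tan(np.radians(s['fov_y'])/2)
    T=np.array(s['camera_from_world']);q=T[:3,:3]@np.array(p)+T[:3,3];x=q[:2]/q[2]
    x=x*(1+s['k1']*(x@x)); return np.array([s['cx'],s['cy']])+f*x
E
python3 - <<'E'
from h import *
a=snap('top','t1.png');b=snap('side','s1.png')
for s in(a,b): print(s['fov_y'],s['k1'],ray(s,256,192))
print(arm.state())
E
```

```text
48.13250485642433 0.014533836152000981 (array([0.21448812, 0.01997665, 1.58476202]), array([ 0.21942847,  0.01664241, -0.97599546]))
53.4088545724485 -0.1288653373434975 (array([ 0.36245096, -0.75000843,  0.87747049]), array([ 0.10932849,  0.72057305, -0.68485456]))
{'time_s': 0.1, 'joint_pos': array([ 1.14798508e+00,  2.76536157e-01,  1.50596308e+00,  4.41165504e-05,
        1.36071052e+00, -1.20970084e-01]), 'joint_velocities': array([-0.00100935, -0.00255096, -0.00167698, -0.00147248,  0.00106043,
        0.00112186]), 'joint_efforts': array([ 8.60285800e-04, -4.17704165e+01, -2.46404278e+01, -2.31706335e-04,
        5.93707489e-03,  1.15816817e-05]), 'tcp_pos': array([0.17077398, 0.54870562, 0.30314092]), 'tcp_rot': array([ 1.50352828e-01,  9.88632072e-01, -7.73058316e-04, -2.37916681e-04]), 'wrist_force': array([0.25781071, 0.08497295, 0.01837036]), 'torque': array([-0.0025032 ,  0.00598685, -0.012676  ]), 'grip_force': 0.0, 'opening': 1.0020782462644515}
```

View pics/t1.png

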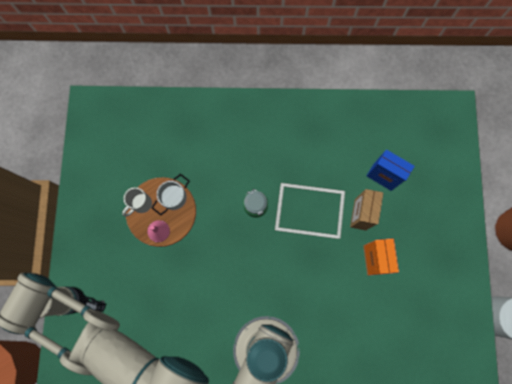

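View pics/s1.png

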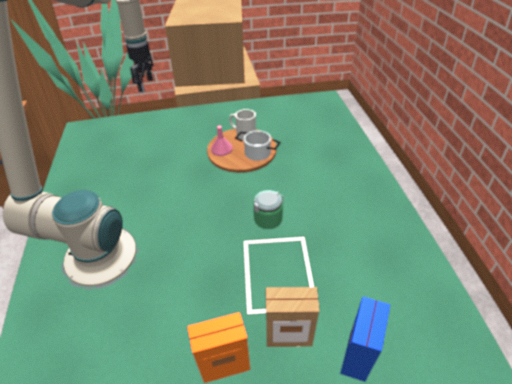

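Brown carton at top(367,210)/side(291,316): this is the plain cardboard one by the rectangle's short side. The orange one, top(382,257)/side(219,347), and the blue one, top(390,170)/side(366,338), are the look-alikes. The jar is at top(255,203), and the rectangle spans about top(277..345,183..238).

```bash
python3 - <<'E'
from h import *
a=snap('top');b=snap('side')
def masks(s):
    h=cv2.cvtColor(s['img'],cv2.COLOR_RGB2HSV);H,S,V=[h[...,i].astype(int) for i in range(3)]
    return dict(carton=(H>8)&(H<25)&(S>60)&(S<175)&(V>70),orange=(H>3)&(H<16)&(S>190)&(V>90),blue=(H>105)&(H<130)&(S>130),white=(S<40)&(V>185))
def blob(m,seed):
    m=cv2.morphologyEx(m.astype(np.uint8),cv2.MORPH_CLOSE,np.ones((3,3)))
    n,l,st,c=cv2.connectedComponentsWithStats(m)
    ys,xs=np.where(m); k=np.argmin((xs-seed[0])**2+(ys-seed[1])**2)
    return (l==l[ys[k],xs[k]]).astype(np.uint8)
for nm,s,sd in(('top',a,dict(carton=(370,205),orange=(385,255),blue=(390,170),white=(278,200))),('side',b,dict(carton=(292,300),orange=(219,347),blue=(366,338),white=(247,270)))):
    M=masks(s)
    for k in sd:
        m=blob(M[k],sd[k]);c=max(cv2.findContours(m,0,2)[0],key=cv2.contourArea)
        ap=cv2.approxPolyDP(cv2.convexHull(c),2.,True)[:,0]
        print(nm,k,m.sum()); 
        for p in ap: print('  ',p,*[onz(s,*p,z).round(3)[:2] for z in(0,.17)])
A=cv2.cvtColor(a['img'][140:285,340:430],4);B=cv2.cvtColor(b['img'][275:384,180:400],4)
A=cv2.resize(A,None,fx=4,fy=4,interpolation=2);B=cv2.resize(B,(400,198*1),interpolation=2)
c=np.zeros((580,790,3),np.uint8);c[:,:360]=A;c[:198,370:770]=B
B2=cv2.resize(cv2.cvtColor(b['img'][230:384,230:335],4),None,fx=3.6,fy=2.4);c[205:205+B2.shape[0],370:370+B2.shape[1]]=B2[:375]
cv2.imwrite('pics/c1.png',c)
E
```

```text
top carton 703
   [381 192] [ 0.579 -0.422] [ 0.54  -0.375]
   [377 223] [ 0.461 -0.404] [ 0.435 -0.358]
   [351 226] [ 0.448 -0.308] [ 0.423 -0.272]
   [355 200] [ 0.547 -0.325] [ 0.511 -0.288]
   [365 190] [ 0.586 -0.363] [ 0.546 -0.322]
top orange 927
   [391 239] [ 0.403 -0.453] [ 0.382 -0.402]
   [397 270] [ 0.29 -0.47] [ 0.282 -0.417]
   [369 273] [ 0.277 -0.369] [ 0.27  -0.327]
   [365 246] [ 0.375 -0.357] [ 0.358 -0.317]
   [375 241] [ 0.394 -0.394] [ 0.375 -0.35 ]
top blue 1012
   [386 150] [ 0.744 -0.447] [ 0.687 -0.397]
   [413 165] [ 0.686 -0.546] [ 0.636 -0.486]
   [406 179] [ 0.631 -0.518] [ 0.586 -0.46 ]
   [391 189] [ 0.591 -0.46 ] [ 0.551 -0.409]
   [368 176] [ 0.64  -0.376] [ 0.595 -0.333]
   [375 162] [ 0.696 -0.404] [ 0.644 -0.358]
top white 62
   [299 186] [ 0.597 -0.115] [ 0.556 -0.101]
   [278 217] [ 0.477 -0.037] [ 0.449 -0.031]
   [282 184] [ 0.604 -0.051] [ 0.562 -0.043]
side carton 2154
   [315 287] [ 0.592 -0.223] [ 0.548 -0.325]
   [318 311] [ 0.58  -0.294] [ 0.538 -0.383]
   [311 344] [ 0.539 -0.377] [ 0.504 -0.449]
   [268 345] [ 0.437 -0.359] [ 0.423 -0.434]
   [266 288] [ 0.463 -0.2  ] [ 0.444 -0.307]
side orange 1428
   [245 338] [ 0.386 -0.33 ] [ 0.381 -0.412]
   [248 368] [ 0.381 -0.405] [ 0.377 -0.472]
   [205 381] [ 0.28  -0.418] [ 0.296 -0.482]
   [193 351] [ 0.258 -0.341] [ 0.278 -0.42 ]
side blue 2429
   [365 297] [ 0.713 -0.281] [ 0.645 -0.372]
   [386 303] [ 0.76 -0.31] [ 0.683 -0.395]
   [389 308] [ 0.762 -0.325] [ 0.685 -0.408]
   [381 350] [ 0.698 -0.428] [ 0.633 -0.49 ]
   [363 380] [ 0.631 -0.487] [ 0.579 -0.538]
   [341 372] [ 0.588 -0.458] [ 0.544 -0.514]
   [360 303] [ 0.693 -0.295] [ 0.629 -0.383]
side white 937
   [304 237] [ 0.609 -0.049] [ 0.561 -0.185]
   [314 286] [ 0.59 -0.22] [ 0.546 -0.323]
   [264 313] [ 0.444 -0.272] [ 0.428 -0.365]
   [248 314] [ 0.404 -0.267] [ 0.396 -0.361]
   [243 242] [ 0.427 -0.032] [ 0.415 -0.171]
```

View pics/c1.png

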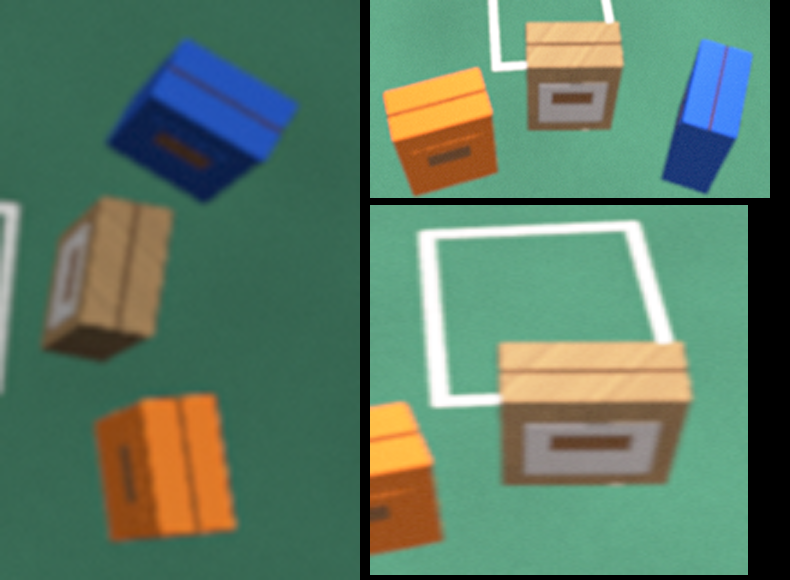

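The crop confirms it: brown carton with label, top(367,210), between the orange and blue boxes. Its back face centre is about (0.4885,-0.367), yawed about -9.6°. The rectangle centre is (0.5065,-0.160), with its long axis u=(0.096,0.995). The carton-to-rectangle distance of 0.177 is consistent with the given range. The gap between the look-alikes is x 0.386–0.586.

Plan: push with both spread fingertips, tool tilted about 35°.

>>> {"api": "drive_tool", "payload": {"rows": [{"slide": [-0.043, -0.044, -0.01], "twist": [0, 0, 0], "claw": 0.2}, {"slide": [-0.043, -0.044, -0.01], "twist": [0, 0, 0], "claw": 0.2}, {"slide": [-0.043, -0.044, -0.01], "twist": [0, 0, 0], "claw": 0.2}, {"slide": [-0.043, -0.044, -0.01], "twist": [0, 0, 0], "claw": 0.2}, {"slide": [-0.043, -0.044, -0.01], "twist": [0, 0, 0], "claw": 0.2}, {"slide": [-0.043, -0.044, -0.01], "twist": [0, 0, 0], "claw": 0.2}, {"slide": [-0.043, -0.044, -0.01], "twist": [0, 0, 0], "claw": 0.2}, {"slide": [-0.043, -0.044, -0.01], "twist": [0, 0, 0], "claw": 0.2}]}}

```text
time_s: 1.2
tcp_pos: [0.3952, 0.1089, 0.3844]
tcp_rot: [0.15, 0.989, 0.0, 0.0]
wrist_force: [0.8, 0.1, 0.2]
opening: 0.602
grip_force: 0.0
```

>>> {"api": "drive_tool", "payload": {"rows": [{"slide": [0, 0, 0], "twist": [0, 0, 9.8], "claw": 0.2}, {"slide": [0, 0, 0], "twist": [0, 0, 9.8], "claw": 0.2}, {"slide": [0, 0, 0], "twist": [0, 0, 9.8], "claw": 0.2}, {"slide": [0, 0, 0], "twist": [0, 0, 9.8], "claw": 0.2}, {"slide": [0, 0, 0], "twist": [0, 0, 9.8], "claw": 0.2}, {"slide": [0, 0, 0], "twist": [0, 0, 9.8], "claw": 0.2}, {"slide": [0, 0, 0], "twist": [0, 0, 9.8], "claw": 0.2}, {"slide": [0, 0, 0], "twist": [0, 0, 9.6], "claw": 0.2}]}}

```text
time_s: 2.2
tcp_pos: [0.3946, 0.1107, 0.3838]
tcp_rot: [0.742, 0.67, -0.0, -0.0]
wrist_force: [-0.2, -0.3, 0.6]
opening: 0.6
grip_force: 0.0
```

```bash
cat >> h.py <<'E'
from scipy.spatial.transform import Rotation as Ro
def go(target=None):
    s=arm.state();R=Ro.from_quat(s['tcp_rot']).as_matrix()
    print(round(s['time_s'],2),'tcp',s['tcp_pos'].round(4),'q',s['joint_pos'].round(3),'open',round(s['opening'],2),'F',s['wrist_force'].round(1))
    print(R.round(3))
    if target is not None: print('slide',(R.T@(np.array(target)-s['tcp_pos'])).round(4))
E
python3 -c "
from h import *
go((.455,-.46,.38))"
```

```text
2.2 tcp [0.3946 0.1107 0.3838] q [ 0.103 -0.019  1.662  0.     1.499  0.205] open 0.6 F [-0.2 -0.3  0.6]
[[ 0.101  0.995 -0.   ]
 [ 0.995 -0.101  0.   ]
 [ 0.    -0.    -1.   ]]
slide [-0.5616  0.1179  0.0037]
```

>>> {"api": "drive_tool", "payload": {"rows": [{"slide": [-0.057, 0.012, 0], "twist": [0, 0, 0], "claw": 0.2}, {"slide": [-0.057, 0.012, 0], "twist": [0, 0, 0], "claw": 0.2}, {"slide": [-0.057, 0.012, 0], "twist": [0, 0, 0], "claw": 0.2}, {"slide": [-0.057, 0.012, 0], "twist": [0, 0, 0], "claw": 0.2}, {"slide": [-0.057, 0.012, 0], "twist": [0, 0, 0], "claw": 0.2}, {"slide": [-0.057, 0.012, 0], "twist": [0, 0, 0], "claw": 0.2}, {"slide": [-0.057, 0.012, 0], "twist": [0, 0, 0], "claw": 0.2}, {"slide": [-0.057, 0.012, 0], "twist": [0, 0, 0], "claw": 0.2}]}}

```text
time_s: 3.2
tcp_pos: [0.4465, -0.3543, 0.3837]
tcp_rot: [0.74, 0.672, 0.0, -0.0]
wrist_force: [0.3, -0.3, 1.0]
opening: 0.603
grip_force: 0.0
```

>>> {"api": "drive_tool", "payload": {"rows": [{"slide": [-0.05, 0.01, 0], "twist": [0, 0, 0], "claw": 0.2}, {"slide": [-0.04, 0.01, 0], "twist": [0, 0, 0], "claw": 0.2}, {"slide": [0, 0, 0], "twist": [0, 9, 0], "claw": 0.2}, {"slide": [0, 0, 0], "twist": [0, 9, 0], "claw": 0.2}, {"slide": [0, 0, 0], "twist": [0, 9, 0], "claw": 0.2}, {"slide": [0, 0, 0], "twist": [0, 8, 0], "claw": 0.2}, {"slide": [0, 0, 0], "twist": [0, 0, 0], "claw": 0.2}]}}

```text
time_s: 4.08
tcp_pos: [0.4575, -0.4458, 0.3808]
tcp_rot: [0.707, 0.64, 0.223, -0.204]
wrist_force: [-0.1, 0.8, -0.7]
opening: 0.602
grip_force: 0.0
```

```bash
python3 -c "
from h import *
go((.482,-.436,.2))
a=snap('top','t2.png');b=snap('side','s2.png')
cv2.imwrite('pics/c2.png',np.hstack([cv2.imread('pics/t2.png')[100:384,200:500],cv2.imread('pics/s2.png')[100:384,80:460]]))
"
```

```text
4.08 tcp [ 0.4575 -0.4458  0.3808] q [-1.038  0.552  1.002  0.395  2.071 -0.834] open 0.6 F [-0.1  0.8 -0.7]
[[ 0.082  0.995  0.054]
 [ 0.814 -0.098  0.573]
 [ 0.576 -0.003 -0.818]]
slide [-0.0941  0.024   0.1548]
```

View pics/c2.png

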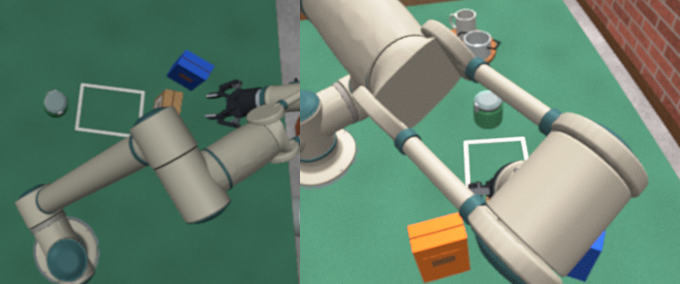

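```bash
cat > fk.py <<'E'
import numpy as np
from scipy.optimize import least_squares
from scipy.spatial.transform import Rotation as Ro
Y=lambda a:Ro.from_euler('y',a).as_matrix();Z=lambda a:Ro.from_euler('z',a).as_matrix()
S=[([1.14798,.276536,1.50596,0,1.36071,-.12097],[.17077,.54871,.30314]),([.103,-.019,1.662,0,1.499,.205],[.3946,.1107,.3838]),([-1.038,.552,1.002,.395,2.071,-.834],[.4575,-.4458,.3808])]
def fk(q,P):
    off,h,a2,a3,d,s4=P
    R1=Z(q[0]);R2=R1@Y(q[1]);R3=R2@Y(q[2]);R4=R3@Z(q[3]);R5=R4@Y(q[4]);R6=R5@Z(q[5])
    sh=R1@[0,off,h];el=sh+R2@[0,0,a2];wr=el+R3@[0,0,a3]+R4@[0,s4,0];return sh,el,wr,wr+R6@[0,0,d],R6
P=least_squares(lambda P:np.concatenate([fk(q,P)[3]-p for q,p in S]),[.06,.3,.4,.35,.2,0],method='trf').x
if __name__=='__main__':
    print(P.round(4))
    for q,p in S:
        r=fk(q,P);print([x.round(3) for x in r[:4]],(r[3]-p).round(4));print(r[4].round(3))
E
python3 fk.py
```

```text
[0.0682 0.0663 0.6235 0.415  0.2756 0.003 ]
[array([-0.062,  0.028,  0.066]), array([0.008, 0.183, 0.666]), array([0.171, 0.554, 0.579]), array([0.171, 0.554, 0.303])] [0.0004 0.0054 0.0003]
[[-0.297 -0.955 -0.001]
 [-0.955  0.297 -0.001]
 [ 0.002  0.    -1.   ]]
[array([-0.007,  0.068,  0.066]), array([-0.019,  0.067,  0.69 ]), array([0.393, 0.112, 0.66 ]), array([0.392, 0.112, 0.384])] [-0.0021  0.0015  0.0005]
[[-0.995  0.102 -0.   ]
 [ 0.102  0.995 -0.   ]
 [ 0.    -0.    -1.   ]]
[array([0.059, 0.035, 0.066]), array([ 0.225, -0.247,  0.597]), array([ 0.438, -0.603,  0.605]), array([ 0.453, -0.445,  0.38 ])] [-0.0045  0.0007 -0.0008]
[[-0.995  0.081  0.054]
 [ 0.098  0.814  0.573]
 [ 0.003  0.575 -0.818]]
```

>>> {"api": "drive_tool", "payload": {"rows": [{"slide": [-0.0235, 0.006, 0.0387], "twist": [0, 0, 0], "claw": 0.2}, {"slide": [-0.0235, 0.006, 0.0387], "twist": [0, 0, 0], "claw": 0.2}, {"slide": [-0.0235, 0.006, 0.0387], "twist": [0, 0, 0], "claw": 0.2}, {"slide": [-0.0235, 0.006, 0.0387], "twist": [0, 0, 0], "claw": 0.2}, {"slide": [-0.013, 0, 0.0184], "twist": [0, 0, 0], "claw": 0.2}, {"slide": [-0.013, 0, 0.0184], "twist": [0, 0, 0], "claw": 0.2}, {"slide": [-0.013, 0, 0.0184], "twist": [0, 0, 0], "claw": 0.2}, {"slide": [0, 0, 0], "twist": [0, 0, 0], "claw": 0.2}]}}

```text
time_s: 5.18
tcp_pos: [0.483, -0.4334, 0.1355]
tcp_rot: [0.705, 0.642, 0.222, -0.203]
wrist_force: [-0.1, 0.3, 0.5]
opening: 0.602
grip_force: 0.0
```

```bash
python3 -c "
from h import *
go((.482,-.436,.068))
a=snap('top','t3.png');b=snap('side','s3.png')
cv2.imwrite('pics/c3.png',np.hstack([cv2.resize(cv2.imread('pics/t3.png')[130:290,320:440],None,fx=3,fy=3),cv2.resize(cv2.imread('pics/s3.png')[224:384,180:320],None,fx=3,fy=3)]))
"
```

```text
5.17 tcp [ 0.483  -0.4334  0.1355] q [-1.     0.704  1.329  0.361  1.609 -0.985] open 0.6 F [-0.1  0.3  0.5]
[[ 0.078  0.996  0.053]
 [ 0.816 -0.094  0.571]
 [ 0.573 -0.001 -0.819]]
slide [-0.0409 -0.0007  0.0537]
```

View pics/c3.png

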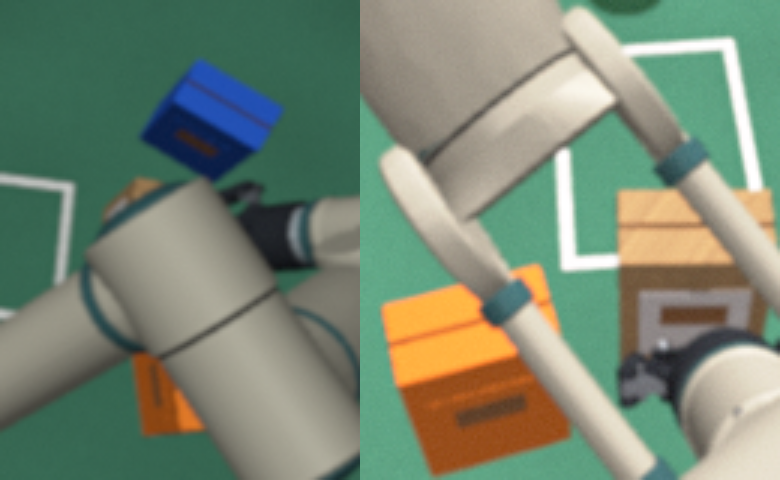

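The picture shows the carton still standing at side crop(695,270), the gripper behind it, and the forearm tubes passing above the orange box. I'll go down.

>>> {"api": "drive_tool", "payload": {"rows": [{"slide": [-0.014, 0, 0.0135], "twist": [0, 0, 0], "claw": 0.2}, {"slide": [-0.014, 0, 0.0135], "twist": [0, 0, 0], "claw": 0.2}, {"slide": [-0.009, 0, 0.0135], "twist": [0, 0, 0], "claw": 0.2}, {"slide": [-0.005, 0, 0.0135], "twist": [0, 0, 0], "claw": 0.2}, {"slide": [0, 0, 0], "twist": [0, 0, 0], "claw": 0.2}, {"slide": [0, 0, 0], "twist": [0, 0, 0], "claw": 0.2}]}}

```text
time_s: 6.02
tcp_pos: [0.4828, -0.4381, 0.0674]
tcp_rot: [0.706, 0.641, 0.223, -0.202]
wrist_force: [-0.1, -0.4, -0.4]
opening: 0.603
grip_force: 0.0
```

```bash
python3 -c "
from h import *
go((.482,-.436,.066))
"
```

```text
6.03 tcp [ 0.4828 -0.4381  0.0674] q [-1.005  0.775  1.372  0.362  1.504 -1.028] open 0.6 F [-0.1 -0.4 -0.4]
[[ 0.078  0.995  0.055]
 [ 0.815 -0.096  0.571]
 [ 0.574  0.    -0.819]]
slide [ 0.0009 -0.001   0.0023]
```

>>> {"api": "drive_tool", "payload": {"rows": [{"slide": [0.0062, 0, 0.0043], "twist": [0, 0, 0], "claw": 0.2}, {"slide": [0.0062, 0, 0.0043], "twist": [0, 0, 0], "claw": 0.2}, {"slide": [0.0062, 0, 0.0043], "twist": [0, 0, 0], "claw": 0.2}, {"slide": [0.0062, 0, 0.0043], "twist": [0, 0, 0], "claw": 0.2}, {"slide": [0.0062, 0, 0.0043], "twist": [0, 0, 0], "claw": 0.2}, {"slide": [0.0062, 0, 0.0043], "twist": [0, 0, 0], "claw": 0.2}, {"slide": [0.0062, 0, 0.0043], "twist": [0, 0, 0], "claw": 0.2}, {"slide": [0, 0, 0], "twist": [0, 0, 0], "claw": 0.2}]}}

```text
time_s: 7.02
tcp_pos: [0.4876, -0.3841, 0.0674]
tcp_rot: [0.706, 0.641, 0.223, -0.203]
wrist_force: [-0.1, -0.2, -0.4]
opening: 0.597
grip_force: 0.0
```

```bash
python3 -c "
from h import *
go()
a=snap('top','t4.png');b=snap('side','s4.png')
cv2.imwrite('pics/c4.png',np.hstack([cv2.resize(cv2.imread('pics/t4.png')[170:250,270:400],None,fx=3,fy=3,interpolation=2),cv2.resize(cv2.imread('pics/s4.png')[220:370,220:350],None,fx=3,fy=3,interpolation=2)[:240] if 0 else cv2.resize(cv2.imread('pics/s4.png')[230:360,220:350],(390,240))]))
"
```

```text
7.03 tcp [ 0.4876 -0.3841  0.0674] q [-0.959  0.731  1.479  0.386  1.434 -1.016] open 0.6 F [-0.1 -0.2 -0.4]
[[ 0.078  0.995  0.054]
 [ 0.814 -0.095  0.573]
 [ 0.575 -0.001 -0.818]]
```

View pics/c4.png

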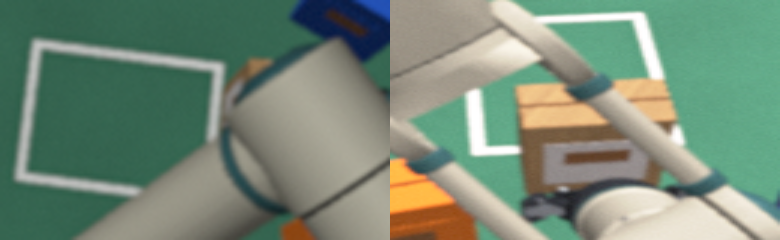

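```bash
python3 -c "
from h import *
b=snap('side')
O=np.array([.5065,-.16]);u=np.array([.096,.995]);v=np.array([.995,-.096])
for p in((265.7,298.8),(315.7,295.5),(262.3,276.6),(311.7,273.5)):
  q=onz(b,*p,.17)[:2];print(q.round(3),(q-O)@u,(q-O)@v)
"
```

```text
[ 0.438 -0.333] -0.1784796852312664 -0.05158349199844909
[ 0.543 -0.346] -0.181631310848198 0.054472014031070125
[ 0.441 -0.276] -0.12202508674383461 -0.05361178860961165
[ 0.55 -0.29] -0.12531006347268708 0.05601257361121298
```

Carton standing, squared up: rear edge at -0.18 along the rectangle, centred within 2 mm. Pushing another 34 mm, then backing off and rising.

>>> {"api": "drive_tool", "payload": {"rows": [{"slide": [0.0056, 0, 0.0039], "twist": [0, 0, 0], "claw": 0.2}, {"slide": [0.0056, 0, 0.0039], "twist": [0, 0, 0], "claw": 0.2}, {"slide": [0.0056, 0, 0.0039], "twist": [0, 0, 0], "claw": 0.2}, {"slide": [0.0056, 0, 0.0039], "twist": [0, 0, 0], "claw": 0.2}, {"slide": [0.0056, 0, 0.0039], "twist": [0, 0, 0], "claw": 0.2}, {"slide": [0, 0, 0], "twist": [0, 0, 0], "claw": 0.2}, {"slide": [-0.012, 0, -0.0085], "twist": [0, 0, 0], "claw": 0.2}, {"slide": [-0.012, 0, -0.0085], "twist": [0, 0, 0], "claw": 0.2}]}}

```text
time_s: 8.18
tcp_pos: [0.4882, -0.3822, 0.0679]
tcp_rot: [0.706, 0.641, 0.223, -0.202]
wrist_force: [0.2, -0.1, -0.5]
opening: 0.599
grip_force: 0.0
```

```bash
python3 -c "
from h import *
go()
b=snap('side','s5.png')
cv2.imwrite('pics/c5.png',cv2.resize(cv2.imread('pics/s5.png')[220:370,220:350],None,fx=4,fy=4,interpolation=2))
"
```

```text
8.18 tcp [ 0.4882 -0.3822  0.0679] q [-0.956  0.728  1.483  0.387  1.429 -1.015] open 0.6 F [ 0.2 -0.1 -0.5]
[[ 0.078  0.995  0.055]
 [ 0.816 -0.096  0.571]
 [ 0.573  0.    -0.819]]
```

View pics/c5.png

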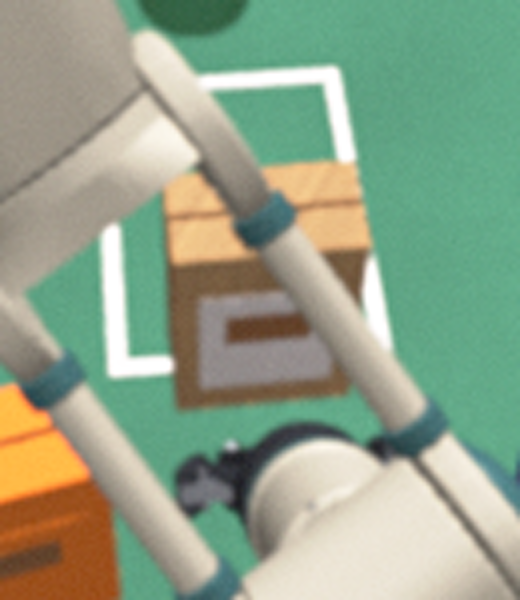

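```bash
python3 -c "
from h import *
b=snap('side')
O=np.array([.5065,-.16]);u=np.array([.096,.995]);v=np.array([.995,-.096])
for p in((264.5,322.2,0),(307,318,0),(263.75,286.25,.17),(312.5,281.75,.17),(261.25,264.5,.17),(308.5,260.5,.17)):
  q=onz(b,*p)[:2];print(q.round(3),(q-O)@u,(q-O)@v)
go((.4895-.0,-.372,.19))
"
```

```text
[ 0.44  -0.298] -0.1434777400107513 -0.052615909018465926
[ 0.547 -0.308] -0.14296912951561527 0.054703907370008284
[ 0.44  -0.301] -0.14717084465536776 -0.05276559169664867
[ 0.546 -0.311] -0.14684252293353978 0.053892623735950974
[ 0.445 -0.244] -0.08922127088184363 -0.052998257285993326
[ 0.553 -0.254] -0.08936909056910548 0.0551317422920439
8.28 tcp [ 0.4881 -0.3837  0.0675] q [-0.958  0.728  1.482  0.387  1.428 -1.014] open 0.6 F [-0.1 -0.5  0.5]
[[ 0.079  0.995  0.057]
 [ 0.816 -0.098  0.569]
 [ 0.572  0.001 -0.82 ]]
slide [ 0.0797  0.0004 -0.0938]
```

Standing carton: rear at -0.145, leading edge at -0.087 (past the inner line at -0.110), square, centred. Raise and tip.

>>> {"api": "drive_tool", "payload": {"rows": [{"slide": [0.018, 0, -0.0258], "twist": [0, 0, 0], "claw": 0.2}, {"slide": [0.018, 0, -0.0258], "twist": [0, 0, 0], "claw": 0.2}, {"slide": [0.018, 0, -0.0258], "twist": [0, 0, 0], "claw": 0.2}, {"slide": [0.018, 0, -0.0258], "twist": [0, 0, 0], "claw": 0.2}, {"slide": [0, 0, 0], "twist": [0, 0, 0], "claw": 0.2}, {"slide": [0.0074, 0, 0.0052], "twist": [0, 0, 0], "claw": 0.2}, {"slide": [0.0074, 0, 0.0052], "twist": [0, 0, 0], "claw": 0.2}, {"slide": [0.0057, 0, 0.004], "twist": [0, 0, 0], "claw": 0.2}]}}

```text
time_s: 9.28
tcp_pos: [0.4903, -0.3549, 0.1926]
tcp_rot: [0.706, 0.641, 0.223, -0.203]
wrist_force: [-0.4, -0.4, 0.2]
opening: 0.597
grip_force: 0.0
```

>>> {"api": "drive_tool", "payload": {"rows": [{"slide": [0.0066, 0, 0.0046], "twist": [0, 0, 0], "claw": 0.2}, {"slide": [0.0066, 0, 0.0046], "twist": [0, 0, 0], "claw": 0.2}, {"slide": [0.0066, 0, 0.0046], "twist": [0, 0, 0], "claw": 0.2}, {"slide": [0.0066, 0, 0.0046], "twist": [0, 0, 0], "claw": 0.2}, {"slide": [0.0066, 0, 0.0046], "twist": [0, 0, 0], "claw": 0.2}, {"slide": [0.0066, 0, 0.0046], "twist": [0, 0, 0], "claw": 0.2}, {"slide": [0.0066, 0, 0.0046], "twist": [0, 0, 0], "claw": 0.2}]}}

```text
time_s: 10.15
tcp_pos: [0.4959, -0.2994, 0.1936]
tcp_rot: [0.706, 0.641, 0.223, -0.202]
wrist_force: [0.1, 1.0, -0.9]
opening: 0.601
grip_force: 0.0
```

```bash
python3 -c "
from h import *
go()
b=snap('side','s6.png')
cv2.imwrite('pics/c6.png',cv2.resize(cv2.imread('pics/s6.png')[180:380,180:380],None,fx=3,fy=3,interpolation=2))
"
```

```text
10.15 tcp [ 0.4959 -0.2994  0.1936] q [-0.875  0.531  1.516  0.421  1.553 -0.886] open 0.6 F [ 0.1  1.  -0.9]
[[ 0.078  0.995  0.055]
 [ 0.815 -0.096  0.571]
 [ 0.574 -0.    -0.819]]
```

View pics/c6.png

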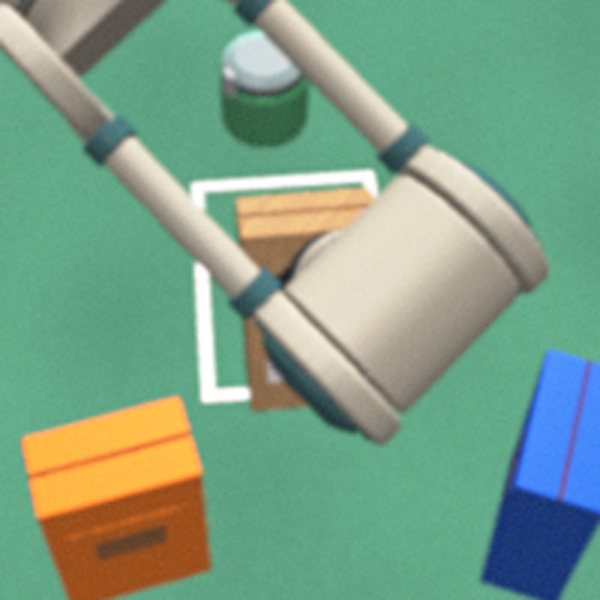

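The carton is leaning about 20° (top edge at crop(300,210), base still at the near line). A little more.

>>> {"api": "drive_tool", "payload": {"rows": [{"slide": [0.0066, 0, 0.0046], "twist": [0, 0, 0], "claw": 0.2}, {"slide": [0.0066, 0, 0.0046], "twist": [0, 0, 0], "claw": 0.2}, {"slide": [0.0066, 0, 0.0046], "twist": [0, 0, 0], "claw": 0.2}, {"slide": [0, 0, 0], "twist": [0, 0, 0], "claw": 0.2}, {"slide": [0, 0, 0], "twist": [0, 0, 0], "claw": 0.2}, {"slide": [0, 0, 0], "twist": [0, 0, 0], "claw": 0.2}, {"slide": [-0.033, 0, -0.023], "twist": [0, 0, 0], "claw": 0.2}, {"slide": [-0.02, 0, -0.055], "twist": [0, 0, 0], "claw": 0.2}]}}

```text
time_s: 11.2
tcp_pos: [0.4891, -0.3636, 0.2255]
tcp_rot: [0.706, 0.641, 0.223, -0.205]
wrist_force: [0.0, -0.4, 0.1]
opening: 0.597
grip_force: 0.0
```

>>> {"api": "drive_tool", "payload": {"rows": [{"slide": [-0.03, 0, -0.052], "twist": [0, 0, 0], "claw": 0.2}, {"slide": [-0.03, 0, -0.052], "twist": [0, 0, 0], "claw": 0.2}, {"slide": [-0.03, 0, -0.052], "twist": [0, 0, 0], "claw": 0.2}, {"slide": [0, 0, 0], "twist": [0, 0, 0], "claw": 0.2}]}}

```text
time_s: 11.7
tcp_pos: [0.4731, -0.5311, 0.3036]
tcp_rot: [0.708, 0.64, 0.222, -0.199]
wrist_force: [-0.3, -0.1, 0.3]
opening: 0.6
grip_force: 0.0
```

```bash
python3 -c "
from h import *
go()
b=snap('side','s7.png');a=snap('top','t7.png')
cv2.imwrite('pics/c7.png',np.hstack([cv2.resize(cv2.imread('pics/s7.png')[180:380,180:320],(420,600),interpolation=2),cv2.resize(cv2.imread('pics/t7.png')[150:350,270:390],(360,600),interpolation=2)]))
"
```

```text
11.7 tcp [ 0.4731 -0.5311  0.3036] q [-1.075  0.709  0.887  0.368  2.037 -0.891] open 0.6 F [-0.3 -0.1  0.3]
[[ 0.081  0.995  0.059]
 [ 0.818 -0.1    0.567]
 [ 0.57   0.002 -0.822]]
```

View pics/c7.png

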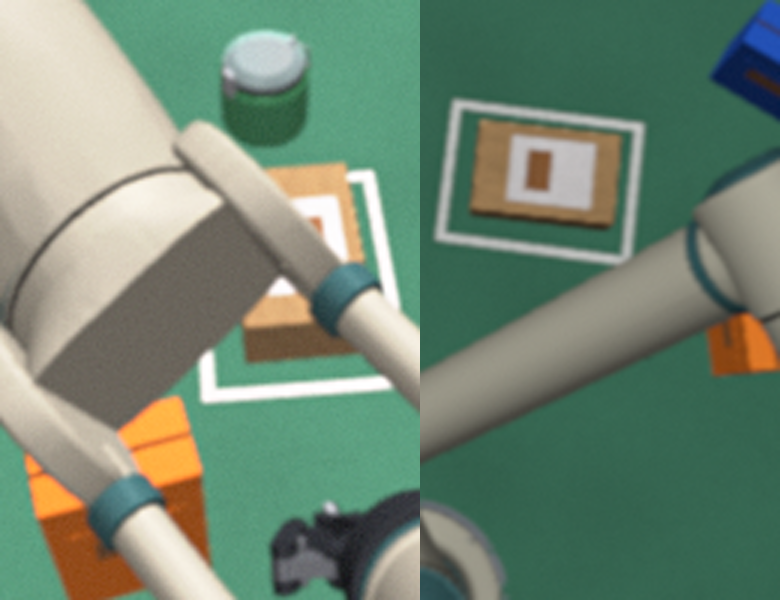

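The carton lies flat on its broad face, wholly inside the line: top view, carton crop x 472–620 against line x 440–643, with clear margin on all sides. The jar and the look-alikes are unmoved, and the gripper is clear.

```bash
python3 -c "
from workcell import arm
print(arm.job_done())"
```

```text
the job is handed in; nothing more can be done
None
```

I pushed the carton upright over the near line and tipped it. It now lies flat on its broad face, wholly inside the rectangle, and the job is handed in at about 12 s, with the jar and the look-alike boxes undisturbed and the turntable never approached.

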